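# Press the sample shuttle under the drag spring into the reader

### The job

With the fingertips, press the sample shuttle down hard on its sprung bed and, keeping it pressed down, slide it under the bridge bar and the leaf spring until it is fully home against the end stop of the reader and the bed springs up behind it, then let go. Do not lift the shuttle out or tip it up, and leave the other things on the bench where they are.

Things in the scene. Friction and masses are not known exactly. Their poses are not given: they have to be found in the camera images.
- station: White sample reader fixed to the bench, 365 x 100 mm. Origin on the bench, mid-width, below the entry face of the bridge bar; +x = the way the shuttle slides in, +z up. Loading bay x = -192 to 0 mm. Two 10 mm side walls 74 mm apart, tops 50 mm above the bench, run from x = -192 to 92. Between them fixed rails and deck, 30 mm above the bench, carry the pressed-down shuttle.
- bar (a point): Middle of the lower edge of the bridge bar's entry face: 44 mm above the bench, x = 0 of the station. The aluminium bar spans the channel, 10 mm thick along the slide, top 64 mm above the bench. The leaf spring is fixed behind it.
- stop (a point): Middle of the end stop, the reader head's front face, at x = 92 mm of the station, 35 mm above the bench. The head is 92 mm tall; its grey snout overhangs the deck from x = 66 to 92 mm, 62 to 90 mm above the bench.
- shuttle: Loose aluminium plate, 0.14-0.28 kg, 140 (its x) x 70 x 10 mm, powder pan in its front half, cross ridge behind. Origin: centre of its underside; +x towards the nose, which faces the bar. It starts on the raised bed, underside 42 mm above the bench, too high for the bar; pressed onto the rails (30 mm) it clears the bar by 4 mm. Home, its origin is at x = 22 mm of the station.
- tread (a point): Centre of the shuttle's flat ribbed thumb tread, on its upper face, 54 mm behind its origin; 32 mm long, from the rear end to the cross ridge. The ridge (60 mm wide, x = -38 to -30 mm of the shuttle) rises 12 mm above the tread: a fingertip can press on the tread and push forward against it. Home, the ridge is 8 mm short of the bar.
- nose (a point): Middle of the shuttle's front end face (70 mm ahead of the shuttle's origin).
- bed (a joint): Sprung bed, grey 40 mm wide strip from x = -185 to -52 mm of the station. 0 = up (top 42 mm above the bench), grows as pressed down (m): 0.012 = level with the rails, 0.014 = limit. Pushes up with 7 N when up, 12 N at rail level. Springs up again behind the shuttle once its rear end is past, in the last 4 mm before the stop.
- leaf (a joint): Drag spring: forked steel leaf hinged at x = 10 mm of the station, 45 mm long, sloping down in the slide direction. 0 = at rest, grows as it is lifted (rad); about 0.14 with the shuttle under it, then pressing on it with about 4 to 5 N.
- cream_jar: Bystander: closed white cream jar, 52 mm across, 48 mm tall; origin at the middle of its underside.
- serum_bottle: Bystander: blue bottle, 40 mm across, 110 mm tall; origin at the middle of its underside.
- beaker: Bystander: open glass beaker, 68 mm across, 80 mm tall; origin at the middle of its underside.
- dish: Bystander: shallow round glass dish, 90 mm across, 15 mm tall; origin at the middle of its underside.
- carton: Bystander: small blue carton, 55 x 55 x 85 mm; origin at the middle of its underside.
- compact: Bystander: closed black powder compact, flat disc 60 mm across, 14 mm tall; origin at the middle of its underside.
- spatula: Bystander: white-handled spatula lying flat, 170 mm long; origin at about its middle, on the bench.
There are look-alikes about, which are no part of the job. What is shaped like the shuttle but blue or purple is not meant.

How it is judged:
By the outcome, as a careful person would: the job done as asked, in the order asked, and still so for the second after the job is handed in, with the robot touching nothing.
It also fails if it takes over 40 s, if anything falls off the work surface, if the arm or the gripper's body presses on something with over 40 N, if the wrist force passes 120 N, or if a joint passes its speed limit or range.

### The arm

A 6-joint arm with a two-finger parallel gripper is mounted at the origin on the work surface. World frame = base frame: x ahead of the robot, y to its left, z up, the work surface at z = 0. Lengths are in m, angles in rad, forces in N, time in s.
With the tool pointing down it reaches from about 0.375 to 0.9 m from the base axis. Payload 3.1 kg.
Tool frame: the origin (TCP) lies at the centre of the arm's flange, where the gripper is bolted on; the fingertips stand 182 mm ahead of it and the grasp point (between the pads) lies 164 mm ahead of it; z points along the fingers, y is the line along which they close (so a half turn about z gives the same grasp; the last joint's range is limited). The gripper opens to 87 mm and grips with 3 to 60 N. Pads are 19 mm wide; open, the fingers measure 117 mm over their backs; the gripper's body (75 mm by 190 mm) begins 51 mm behind the grasp point.
Start: joints at [1.042, 0.527, 1.433, -0, 1.181, -0.178], TCP at [0.214, 0.587, 0.405] pointing down, gripper open.
Joint ranges: [-3.08, 3.08], [-0.75, 2.2], [0.22, 2.44], [-1.43, 4.57], [0, 2.65], [-2.85, 2.85]. Speed limits (rad/s): [2.79, 2.79, 3.14, 3.14, 3.14, 3.14].

### API

Orientations are given as a unit quaternion [x, y, z, w].
In Python, from rig import * gives the robot as it stands.
- The arm moves only by the tool move_arm, never from a script. Its argument "commands" is a list that holds one entry, the list of rows, each a list of 6 numbers: the shift along the tool's x, y, z in units of 40 mm (1.0 is 40 mm), then the turn, a rotation vector about the tool's x, y, z in rad. A call has 1 to 12 rows; each row is the pose to reach, as a shift and turn from the pose commanded when the call began, along the tool's axes at that moment; what a row does not reach only later rows make up. A row lasts 1/8 s, in which the tool goes at most 62.5 mm and 10.7 degrees, less where a joint would pass 70% of its speed; a pose out of reach is approached as far as the arm can. A call with a gripper value outside its range is refused whole. "claw" is the closure, from -1 (fully open) to 1 (shut), so that 0 is half open, set as the call begins (left out, the last holds). The fingers move at their own pace and stop on an object; "squeeze" is the grip in N (left out, the last holds). Time passes only in rows, so rows that repeat a pose let the fingers close. It gives the time, the measured TCP pose, the force, the opening and the grip force at its end, in the units of the state.
- get_obs(): the state, without advancing time (a new reading comes with each control period).
- camera(name): name is "side" or "top"; returns a dict with "pixels" (400x640x3 uint8, blue, green, red), "range_z" (400x640 float32, m along the optical axis (not along the pixel's ray), 0 where there is no reading), "camera_matrix" (3x3 intrinsics, pixels), "D" ([k1, k2, p1, p2, k3] as OpenCV has them; the pictures are not rectified), "extrinsics" (4x4, takes a point from world to camera coordinates). Camera axes: x right, y up, looking along -z (the intrinsics and any distortion apply to the point x, -y, -z); pixel columns grow to the right and rows downward; lengths in m; the calibration is good to about 2 mm. A picture is of the moment at which its call begins.
- hand_in(): hands the job in; it is judged then, once.
The state is a dict: "time": time; "q": joint angles; "joint_velocities": joint speeds; "joint_torque": joint torques, N m; "position": TCP position; "tool_rot": TCP orientation; "ft_force": force on the tool from outside, world axes, zero at the start; "moment": the same for the moment, N m; "grip_width": finger opening in m; "grip_force": force on a finger pad.
Only numpy, scipy, OpenCV 4.12 (cv2) and the standard library are available. Lean on these libraries where they do the work, as an engineer would, in place of code of your own. Each camera call takes 0.05 s, during which the arm holds its last target. There are 200 camera calls.

## Working session

There is one attempt and no reset: what is moved stays moved. The work goes in short steps, Python scripts to look and compute and a tool call to move; the robot and the scene stay as the last step left them, time stands still between calls to the robot, and variables do not carry over. Pictures are saved under pics/ and viewed, at most 12 in all, crops included, and the job is handed in when it is done.

Besides the shell and the picture viewer there is one more tool, called after ">>>" as name(argument=value, ...) on one line, values as JSON. move_arm: Moves the arm, as the interface text tells. Its arguments: {"type":"object","properties":{"commands":{"type":"array","items":{"type":"array","items":{"type":"array","items":{"type":"number"}}}},"claw":{"type":"number"},"squeeze":{"type":"number"}},"required":["commands"]}

```bash
mkdir -p pics; cat > h.py <<'E'
from rig import *
import numpy as np, cv2
def grab(n,tag):
    c=camera(n); cv2.imwrite(f'pics/{tag}.png',c['pixels']); np.savez(f'{tag}.npz',**c); return c
def world(c,u,v,z=None):
    """pixel -> world: on plane z, or by the range image"""
    K=np.array(c['camera_matrix']);E=np.array(c['extrinsics'])
    p=cv2.undistortPoints(np.array([[[u,v]]],float),K,np.array(c['D'],float))[0,0]
    d=np.array([p[0],-p[1],-1.]);R=E[:3,:3];t=E[:3,3]
    o=-R.T@t; w=R.T@d
    s=(z-o[2])/w[2] if z is not None else float(c['range_z'][int(round(v)),int(round(u))])
    return o+s*w
E
python3 - <<'E'
from h import *
for n in('top','side'):
    c=grab(n,n+'0'); print(n,np.round(-c['extrinsics'][:3,:3].T@c['extrinsics'][:3,3],3),c['D'])
print(get_obs())
E
```

```text
top [ 0.343 -0.035  1.081] [-0.00270435  0.          0.          0.          0.        ]
side [ 0.499 -0.767  0.996] [-0.00053166  0.          0.          0.          0.        ]
{'time': 0.1, 'q': array([ 1.04249430e+00,  5.28432059e-01,  1.43377576e+00, -4.58933389e-05,
        1.18141999e+00, -1.78500362e-01]), 'joint_velocities': array([-0.00023377, -0.00278029, -0.00320265,  0.00034386,  0.0007873 ,
       -0.00038502]), 'joint_torque': array([-4.32365305e-04, -4.40987849e+01, -1.77150232e+01,  6.34769560e-02,
        5.33719675e-02, -5.25400310e-05]), 'position': array([0.21401577, 0.5868906 , 0.40383246]), 'tool_rot': array([ 1.74001794e-01,  9.84744810e-01, -9.62040605e-04, -3.32267028e-04]), 'ft_force': array([-0.11216254, -0.5689434 ,  0.00142429]), 'moment': array([ 0.00781995, -0.00968669, -0.00930805]), 'grip_force': 0.0, 'grip_width': 0.08711270909645503}
```

View pics/top0.png

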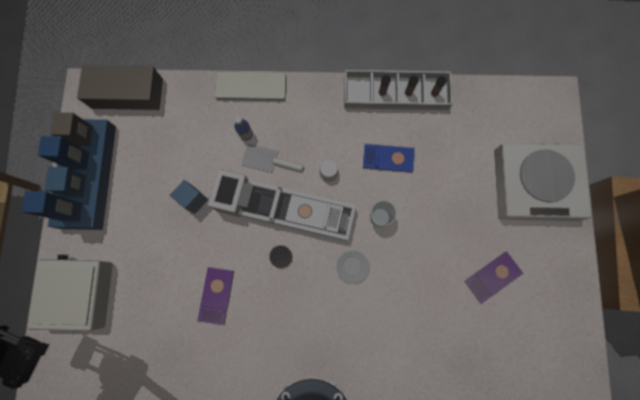

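View pics/side0.png

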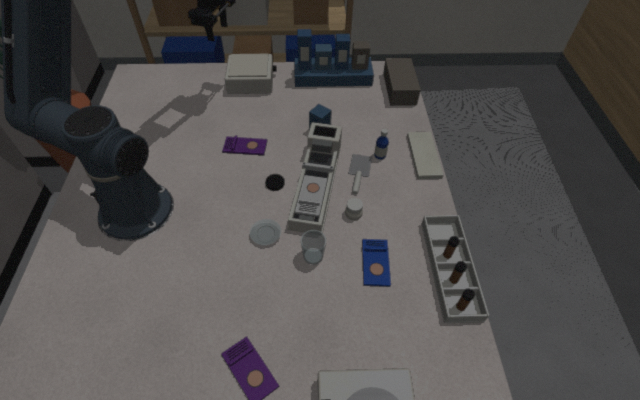

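The top picture shows the station from about (213,190), the head, to (353,222), the loading end, with the shuttle at about (285-350, 195-235). The side picture shows it at (290-340, 125-232). I'll enlarge both.

```bash
python3 - <<'E'
from h import *
a=np.load('top0.npz')['pixels'][160:250,200:370]; b=np.load('side0.npz')['pixels'][115:240,280:350]
a=cv2.convertScaleAbs(cv2.resize(a,None,fx=4.7,fy=4.7,interpolation=cv2.INTER_CUBIC)[:, :800],alpha=1.5)
cv2.imwrite('pics/topc.png',a)
b=cv2.convertScaleAbs(cv2.resize(b,None,fx=4.7,fy=4.7,interpolation=cv2.INTER_CUBIC),alpha=1.5)
cv2.imwrite('pics/sidec.png',b)
E
```

```text
(no output)
```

View pics/topc.png

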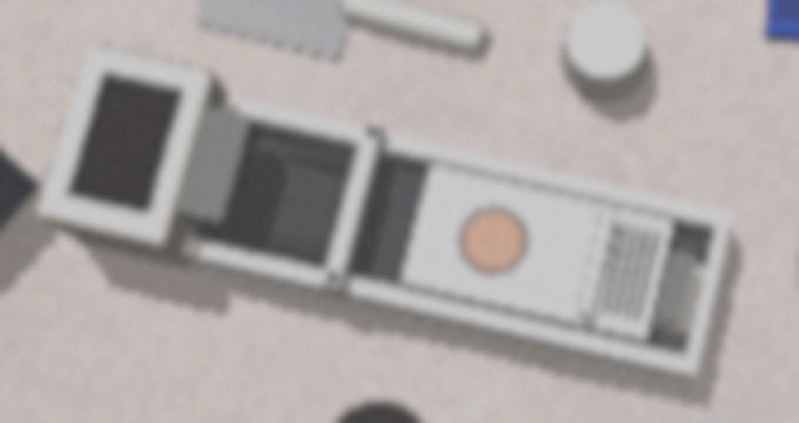

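View pics/sidec.png

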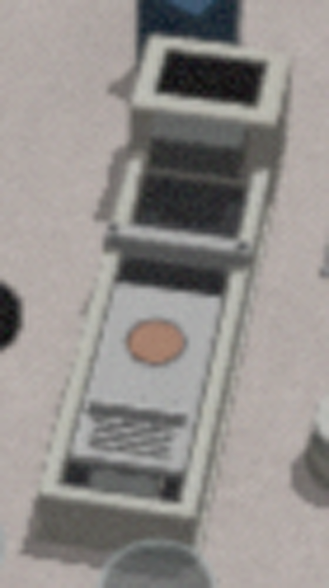

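The crops show, in the top crop: bay end corners (730,215)/(697,373), bar ends (375,130)/(338,285), pan (493,240), tread about (630,272), ridge along x≈590. In the side crop the tread is at (135,440) and the pan at (155,342).

```bash
cat >> h.py <<'E'
def ray(c,u,v):
    a=world(c,u,v,0.);b=world(c,u,v,.2); return a,(b-a)/np.linalg.norm(b-a)
def tri(c1,p1,c2,p2):
    a,d=ray(c1,*p1);b,e=ray(c2,*p2)
    s=np.linalg.lstsq(np.c_[d,-e],b-a,rcond=None)[0]
    return (a+s[0]*d+b+s[1]*e)/2, np.linalg.norm(a+s[0]*d-b-s[1]*e)
E
python3 - <<'E'
from h import *
T=dict(np.load('top0.npz'));S=dict(np.load('side0.npz'))
t=lambda x,y:(200+(x+.5)/4.7-.5,160+(y+.5)/4.7-.5); s=lambda x,y:(280+(x+.5)/4.7-.5,115+(y+.5)/4.7-.5)
def pan(c,p):
    hsv=cv2.cvtColor(c['pixels'],cv2.COLOR_BGR2HSV);m=((hsv[...,1]>75)&((hsv[...,0]<18))).astype('uint8')
    n,l,st,ce=cv2.connectedComponentsWithStats(m); i=np.argmin(np.hypot(*(ce[1:]-p).T))+1
    print('pan px',ce[i],st[i]);return ce[i]
pt=pan(T,t(493,240));ps=pan(S,s(155,342))
pr=lambda n,r:print(n,np.round(r[0],4),'gap',round(r[1],4))
pr('pan',tri(T,pt,S,ps))
pr('tread',tri(T,t(630,272),S,s(135,440)))
pr('endL',tri(T,t(730,215),S,s(200,517)))
pr('endR',tri(T,t(697,373),S,s(40,497)))
for n,p,z in(('endA',(730,215),.05),('endB',(697,373),.05),('barA',(375,130),.064),('barB',(338,285),.064),('tread',(630,272),.052),('noseA',(425,163),.052),('noseB',(403,285),.052),('rearA',(672,220),.052),('rearB',(645,338),.052)):
    q=t(*p);print(n,np.round(world(T,*q,z),4),'range',np.round(world(T,*q),4))
for n,p,z in(('tread',(135,440),.052),('endA',(200,517),.05),('endB',(40,497),.05),('pan',(155,342),.05)):
    q=s(*p);print(n,np.round(world(S,*q,z),4),np.round(world(S,*q),4))
# wall direction: edge fit from height mask
rz=T['range_z'];v,u=np.mgrid[165:250,205:365]
P=np.array([world(T,a,b) for a,b in zip(u.ravel(),v.ravel())])
m=(P[:,2]>.025);Q=P[m]
(c,wh,ang)=cv2.minAreaRect(Q[(Q[:,2]<.058)&(Q[:,1]<.2)][:,:2].astype('float32')*1000);print(c,wh,ang,len(Q))
E
```

```text
pan px [397.43835616 157.8630137 ] [393 154  10   9  73]
pan px [312.53225806 187.40322581] [308 184  10   8  62]
pan [ 0.5516 -0.1753  0.3155] gap 0.0712
tread [ 0.5099 -0.0454  0.0503] gap 0.0038
endL [ 0.5453 -0.1004  0.0461] gap 0.0067
endR [ 0.4541 -0.0833  0.0469] gap 0.0016
endA [ 0.5412 -0.1007  0.05  ] range [ 0.5419 -0.1009  0.0463]
endB [ 0.453  -0.0833  0.05  ] range [ 4.583e-01 -8.570e-02 -2.000e-04]
barA [0.5824 0.0968 0.064 ] range [0.5822 0.0967 0.065 ]
barB [0.4954 0.1132 0.064 ] range [0.4957 0.1135 0.0618]
tread [ 0.5077 -0.0457  0.052 ] range [ 0.5079 -0.0457  0.051 ]
noseA [0.5669 0.0697 0.052 ] range [0.5708 0.0715 0.0343]
noseB [0.4979 0.0791 0.052 ] range [0.5011 0.0815 0.0308]
rearA [ 0.5374 -0.0685  0.052 ] range [ 0.5397 -0.0689  0.0399]
rearB [ 0.4713 -0.0546  0.052 ] range [ 0.4743 -0.055   0.0287]
tread [ 0.5117 -0.0462  0.052 ] [ 0.5117 -0.0471  0.0532]
endA [ 0.5484 -0.1021  0.05  ] [ 0.5497 -0.0846  0.0252]
endB [ 0.455  -0.0853  0.05  ] [ 0.4548 -0.0825  0.0461]
pan [0.526  0.0321 0.05  ] [0.526  0.0303 0.0522]
(573.8348388671875, 40.8582763671875) (292.8431701660156, 186.7608184814453) 77.70287322998047 5577
```

```bash
cat >> h.py <<'E'
from scipy.spatial.transform import Rotation as Ro
D=np.array([np.cos(np.deg2rad(78.4)),np.sin(np.deg2rad(78.4)),0]); Z=np.array([0,0,-1.])
RT=np.c_[D,np.cross(Z,D),Z]
def row(target):
    o=get_obs();R=Ro.from_quat(o['tool_rot']).as_matrix()
    return np.round(R.T@(np.array(target)-o['position'])/.04,3),np.round(Ro.from_matrix(R.T@RT).as_rotvec(),3)
E
python3 - <<'E'
from h import *
print(row([.510,-.0415,.300]))
T=dict(np.load('top0.npz'))
for n,p,z in (('bottle',(243,126),.1),('jar',(328,170),.048),('beaker',(382,213),.08),('carton',(187,194),.085)): print(n,np.round(world(T,*p,z),3))
E
```

```text
(array([-12.336, -12.217,   2.616]), array([-2.000e-03,  1.000e-03,  1.423e+00]))
bottle [0.735 0.194 0.1  ]
jar [ 0.636 -0.028  0.048]
beaker [ 0.517 -0.167  0.08 ]
carton [0.555 0.328 0.085]
```

>>> move_arm(commands=[[[-1, -1, 0, 0, 0, 0.12], [-2, -2, 0, 0, 0, 0.24], [-3.1, -3.1, 0, 0, 0, 0.36], [-4.1, -4.1, 0, 0, 0, 0.48], [-5.1, -5.1, 0, 0, 0, 0.6], [-6.2, -6.1, 0, 0, 0, 0.71], [-7.2, -7.1, 0, 0, 0, 0.83], [-8.2, -8.1, 0.4, 0, 0, 0.95], [-9.2, -9.2, 1, 0, 0, 1.07], [-10.3, -10.2, 1.6, 0, 0, 1.19], [-11.3, -11.2, 2.2, 0, 0, 1.3], [-12.34, -12.22, 2.6, 0, 0, 1.423]]], claw=0.5, squeeze=20)

```text
time: 1.6
position: [0.5105, -0.0429, 0.2994]
tool_rot: [0.776, 0.631, -0.0, -0.001]
ft_force: [0.7, 0.1, -0.1]
grip_width: 0.0219
grip_force: 0.0
```

```bash
python3 - <<'E'
from h import *
b=grab('side','s1')['pixels'][100:240,260:370]; a=grab('top','t1')['pixels'][160:260,200:370]
f=lambda i,k:cv2.convertScaleAbs(cv2.resize(i,None,fx=k,fy=k,interpolation=cv2.INTER_CUBIC),alpha=1.5)
b=f(b,4);a=f(a,2);
o=np.zeros((560,440+340,3),'uint8');o[:,:440]=b;o[:200,440:]=a;cv2.imwrite('pics/c1.png',o)
print(row([.510,-.0415,.300]))
E
```

```text
(array([ 0.104, -0.105, -0.021]), array([ 0.003,  0.001, -0.007]))
```

View pics/c1.png

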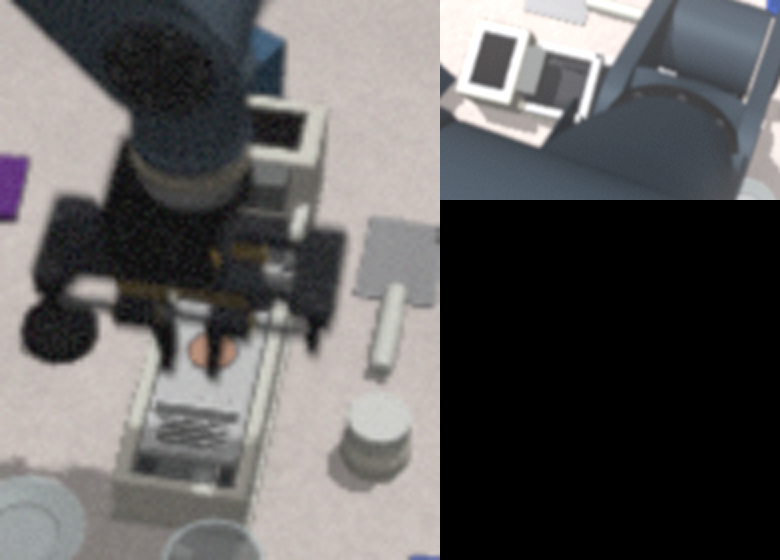

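The side crop shows the two tips at (168,370) and (212,375), straddling the midline above the shuttle, with the tread at (190,430) below. I'll descend to just above the tread.

>>> move_arm(commands=[[[0, -0.03, 0.4, 0, 0, -0.007], [0, -0.03, 0.8, 0, 0, -0.007], [0, -0.03, 1.2, 0, 0, -0.007], [0, -0.03, 1.4, 0, 0, -0.007], [0, -0.03, 1.4, 0, 0, -0.007]]])

```text
time: 2.33
position: [0.5086, -0.0404, 0.2447]
tool_rot: [0.772, 0.635, -0.001, -0.001]
ft_force: [-2.4, 0.1, 3.8]
grip_width: 0.0217
grip_force: 2.2
```

```bash
cat >> h.py <<'E'
def crop(tag,box=(120,240,280,350),k=5):
    b=grab('side',tag)['pixels'][box[0]:box[1],box[2]:box[3]]
    cv2.imwrite(f'pics/{tag}c.png',cv2.convertScaleAbs(cv2.resize(b,None,fx=k,fy=k,interpolation=cv2.INTER_CUBIC),alpha=1.7))
E
python3 -c "
from h import *
crop('s2')
print(row([.509,-.042,.234]),get_obs()['ft_force'],get_obs()['position'])"
```

```text
(array([-0.037,  0.019,  0.276]), array([-0.002, -0.   ,  0.008])) [-2.24769138  1.36971319  4.36465588] [ 0.50857724 -0.0404082   0.24504543]
```

View pics/s2c.png

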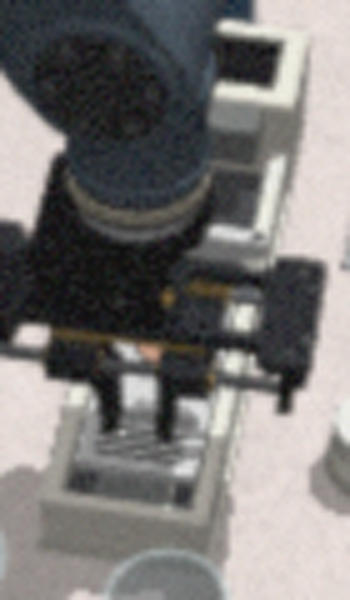

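The side crop shows the tips at (110,430) and (163,435), at the back of the ridge. There is 4 N of contact at tip height 63 mm, so they are standing on the ridge top (64 mm). I'll lift a little, move back 7 mm, then go down.

>>> move_arm(commands=[[[0, 0.02, -0.15, 0, 0, 0.005], [-0.17, 0.02, -0.15, 0, 0, 0.005], [-0.17, 0.02, -0.15, 0, 0, 0.005], [-0.17, 0.02, 0.1, 0, 0, 0.005], [-0.17, 0.02, 0.2, 0, 0, 0.005], [-0.17, 0.02, 0.25, 0, 0, 0.005], [-0.17, 0.02, 0.25, 0, 0, 0.005]]])

```text
time: 3.25
position: [0.5083, -0.0476, 0.2346]
tool_rot: [0.774, 0.633, -0.0, -0.001]
ft_force: [-1.5, 0.4, 1.9]
grip_width: 0.022
grip_force: 0.9
```

>>> move_arm(commands=[[[0, 0, 0.1, 0, 0, 0], [0, 0, 0.2, 0, 0, 0], [0, 0, 0.3, 0, 0, 0], [0, 0, 0.3, 0, 0, 0], [0, 0, 0.3, 0, 0, 0]]])

```text
time: 3.88
position: [0.5083, -0.0476, 0.2232]
tool_rot: [0.774, 0.633, -0.0, -0.0]
ft_force: [-2.9, 0.0, 8.3]
grip_width: 0.0215
grip_force: 4.1
```

>>> move_arm(commands=[[[0, 0, 0.05, 0, 0, 0], [0, 0, 0.1, 0, 0, 0], [0, 0, 0.1, 0, 0, 0], [0, 0, 0.1, 0, 0, 0]]])

```text
time: 4.38
position: [0.5081, -0.0475, 0.2224]
tool_rot: [0.774, 0.633, 0.0, 0.0]
ft_force: [-7.1, 1.3, 33.4]
grip_width: 0.0219
grip_force: 17.3
```

```bash
python3 -c "
from h import *
crop('s3')
print(row([.509,-.042,.234]),get_obs()['ft_force'],get_obs()['position'])"
```

```text
(array([ 0.139, -0.004, -0.289]), array([0.001, 0.   , 0.003])) [-6.86060128  1.42409814 34.32250024] [ 0.50806792 -0.04747862  0.22244488]
```

View pics/s3c.png

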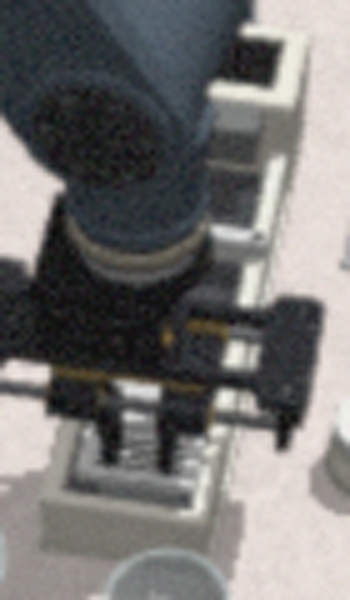

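The side crop shows the tips at (110,462) and (165,468) on the tread, with the shuttle's rear edge sunk below the walls. Tip height is 40 mm, as expected at rail level, with 33 N of press. Now I'll slide.

>>> move_arm(commands=[[[0.1, 0, 0, 0, 0, 0], [0.2, 0, 0, 0, 0, 0], [0.3, 0, 0, 0, 0, 0], [0.4, 0, 0, 0, 0, 0], [0.5, 0, 0, 0, 0, 0], [0.6, 0, 0, 0, 0, 0], [0.6, 0, 0, 0, 0, 0]]])

```text
time: 5.3
position: [0.5138, -0.0275, 0.2225]
tool_rot: [0.772, 0.635, -0.001, 0.004]
ft_force: [-9.7, -16.8, 30.3]
grip_width: 0.0219
grip_force: 15.5
```

```bash
python3 -c "
from h import *
crop('s4')
print(get_obs()['ft_force'],get_obs()['moment'],get_obs()['position'])"
```

```text
[ -9.12645187 -16.80226536  30.79066174] [-3.19781239  1.87396754  0.14905225] [ 0.51383399 -0.02752727  0.22243468]
```

View pics/s4c.png

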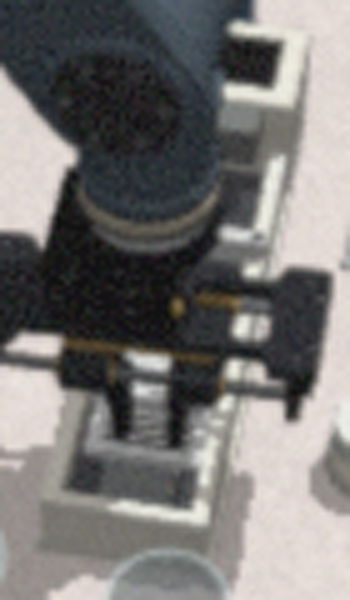

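The side crop shows the shuttle's rear edge moved up to about row 450 with the tips still on the tread at (120-175,440), so it is sliding pressed down. I'll continue.

>>> move_arm(commands=[[[0.15, -0.03, 0, 0, 0, 0], [0.3, -0.03, 0, 0, 0, 0], [0.45, -0.03, 0, 0, 0, 0], [0.6, -0.03, 0, 0, 0, 0], [0.75, -0.03, 0, 0, 0, 0], [0.9, -0.03, 0, 0, 0, 0], [1, -0.03, 0, 0, 0, 0], [1, -0.03, 0, 0, 0, 0]]])

```text
time: 6.35
position: [0.5219, 0.0124, 0.2225]
tool_rot: [0.773, 0.635, 0.0, 0.005]
ft_force: [-5.9, -14.0, 27.8]
grip_width: 0.0213
grip_force: 14.0
```

>>> move_arm(commands=[[[0.15, 0, 0.02, 0, 0, 0], [0.3, 0, 0.02, 0, 0, 0], [0.45, 0, 0.02, 0, 0, 0], [0.6, 0, 0.02, 0, 0, 0], [0.75, 0, 0.02, 0, 0, 0], [0.9, 0, 0.02, 0, 0, 0], [1, 0, 0.02, 0, 0, 0], [1, 0, 0.02, 0, 0, 0]]])

```text
time: 7.35
position: [0.5302, 0.0505, 0.2224]
tool_rot: [0.772, 0.635, 0.0, 0.006]
ft_force: [-5.2, -21.3, 33.0]
grip_width: 0.0221
grip_force: 19.6
```

```bash
python3 -c "
from h import *
crop('s5',(100,240,260,370))
print(get_obs()['ft_force'],get_obs()['moment'],get_obs()['position'])"
```

```text
[ -5.96286029 -20.30293724  32.83833084] [-3.7064719   1.35637792  0.10598049] [0.53022079 0.05049158 0.22246258]
```

View pics/s5c.png

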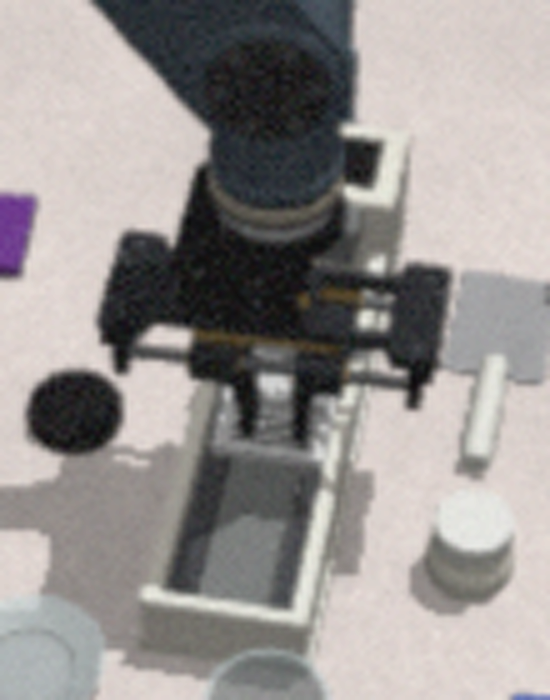

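The side crop shows the shuttle's rear edge at (215-330,450), about 150 px up the channel, with the bed and deck visible behind it and the tips on the tread. I'll push the rest of the way.

>>> move_arm(commands=[[[0.12, 0, 0, 0, 0, 0], [0.24, 0, 0, 0, 0, 0], [0.36, 0, 0, 0, 0, 0], [0.48, 0, 0, 0, 0, 0], [0.55, 0, 0, 0, 0, 0], [0.55, 0, 0, 0, 0, 0]]])

```text
time: 8.15
position: [0.5347, 0.0722, 0.2224]
tool_rot: [0.773, 0.635, 0.0, 0.006]
ft_force: [-3.3, -20.7, 31.6]
grip_width: 0.0218
grip_force: 19.7
```

>>> move_arm(commands=[[[0.05, 0, 0, 0, 0, 0], [0.1, 0, 0, 0, 0, 0], [0.1, 0, 0, 0, 0, 0]]])

```text
time: 8.52
position: [0.5354, 0.0758, 0.2225]
tool_rot: [0.773, 0.635, 0.0, 0.006]
ft_force: [-4.6, -20.9, 31.9]
grip_width: 0.0219
grip_force: 19.8
```

>>> move_arm(commands=[[[0.05, 0, 0, 0, 0, 0], [0.1, 0, 0, 0, 0, 0], [0.15, 0, 0, 0, 0, 0], [0.15, 0, 0, 0, 0, 0]]])

```text
time: 9.02
position: [0.5362, 0.0783, 0.2225]
tool_rot: [0.772, 0.636, -0.003, 0.007]
ft_force: [-7.2, -39.9, 33.3]
grip_width: 0.0218
grip_force: 26.0
```

Forward force jumped from 21 to 40 N, so the shuttle is at the stop. I'll check the bed height and take a look.

```bash
python3 -c "
from h import *
crop('s6',(100,240,260,370))
c=dict(np.load('s6.npz'));c0=dict(np.load('s5.npz'))
for d,v in ((c0,206),(c,206),(c0,212),(c,212),(c,200),(c,196)): print(v,np.round(np.median([world(d,u,v) for u in range(306,314)],axis=0),4))
"
```

```text
206 [ 0.5156 -0.0224  0.0314]
206 [ 0.5154 -0.0311  0.0427]
212 [ 0.5151 -0.0433  0.0304]
212 [ 0.5149 -0.0514  0.0413]
200 [ 0.5159 -0.0092  0.0427]
196 [0.5163 0.0063 0.0422]
```

View pics/s6c.png

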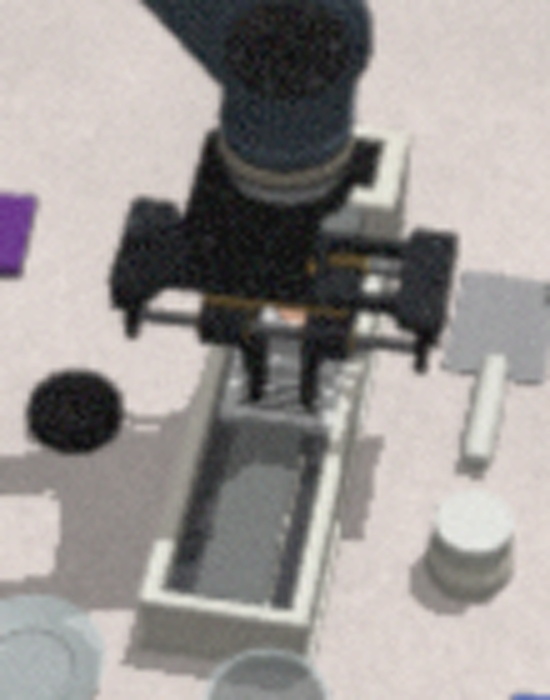

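The crop shows the bed risen behind the shuttle (light strip at (190-300,470-600), measured at 42 mm against 31 mm before), with the shuttle's rear edge at row ~415. I'll ease the push and the press, then lift off.

>>> move_arm(commands=[[[-0.06, 0, -0.03, 0, 0, 0], [-0.09, 0, -0.07, 0, 0, 0], [-0.11, 0, -0.1, 0, 0, 0], [-0.15, 0, -0.14, 0, 0, 0], [-0.18, 0, -0.25, 0, 0, 0], [-0.18, 0, -0.5, 0, 0, 0], [-0.18, 0, -1, 0, 0, 0], [-0.18, 0, -2, 0, 0, 0], [-0.18, 0, -3, 0, 0, 0], [-1.5, 0, -4, 0, 0, 0], [-2.5, 0, -4, 0, 0, 0], [-3, 0, -4, 0, 0, 0]]])

```text
time: 10.58
position: [0.5106, -0.0336, 0.3787]
tool_rot: [0.775, 0.632, 0.001, 0.001]
ft_force: [-0.5, 0.1, 0.9]
grip_width: 0.0221
grip_force: 0.0
```

>>> move_arm(commands=[[[0, -1.3, 0, 0, 0, 0], [0, -2.5, 0, 0, 0, 0], [-1.3, -3, 0, 0, 0, 0], [-2.6, -3, 0, 0, 0, 0], [-3.5, -3, 0, 0, 0, 0], [-3.5, -3, 0, 0, 0, 0]]])

```text
time: 11.32
position: [0.3654, -0.1474, 0.3781]
tool_rot: [0.776, 0.631, 0.0, 0.001]
ft_force: [0.8, 0.6, 0.8]
grip_width: 0.0219
grip_force: 0.0
```

```bash
python3 -c "
from h import *
crop('s7',(100,240,260,370))
T=grab('top','t7')
f=lambda i,k:cv2.convertScaleAbs(cv2.resize(i,None,fx=k,fy=k,interpolation=cv2.INTER_CUBIC),alpha=1.5)
a=f(T['pixels'][160:260,200:370],2.6);b=cv2.resize(cv2.imread('pics/s7c.png'),None,fx=.6,fy=.6)
h=max(len(a),len(b));o=np.zeros((h,a.shape[1]+b.shape[1],3),'uint8');o[:len(b),:b.shape[1]]=b;o[:len(a),b.shape[1]:]=a
cv2.imwrite('pics/fin.png',o);print(o.shape,get_obs()['ft_force'])
c=dict(np.load('s7.npz'))
for v in range(170,200,3): print(v,np.round(np.median([world(c,u,v) for u in range(311,317)],axis=0),4))
"
```

```text
(420, 772, 3) [-0.7975027  -0.12464005 -0.03739747]
170 [0.5309 0.1056 0.045 ]
173 [0.5304 0.0889 0.05  ]
176 [0.5303 0.0837 0.0423]
179 [0.53   0.0742 0.0394]
182 [0.5297 0.0604 0.0413]
185 [0.5292 0.0476 0.0427]
188 [0.5289 0.0378 0.0403]
191 [0.5286 0.023  0.0442]
194 [0.5282 0.0136 0.0418]
197 [0.5279 0.001  0.0434]
```

View pics/fin.png

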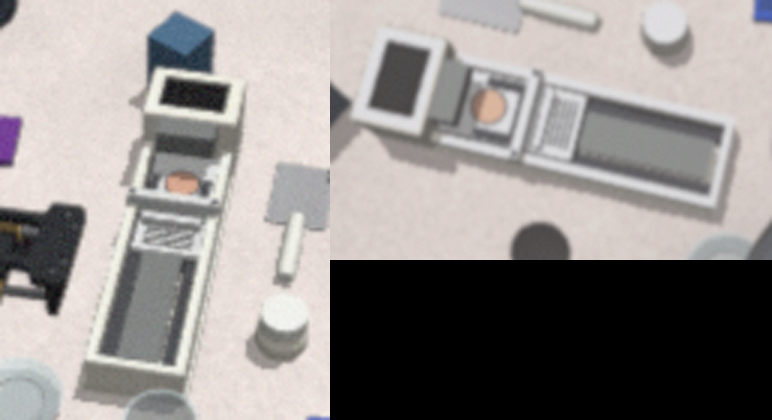

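The shuttle sits under the bar, tread visible at (168,232) in the side part and (560,125) in the top part, bed up behind it, bystanders unmoved. One quick check that it didn't creep back on release: compare the rear edge against the pressed-home picture.

```bash
python3 -c "
from h import *
A,B=[cv2.cvtColor(np.load(f)['pixels'],cv2.COLOR_BGR2GRAY).astype(int) for f in ('s6.npz','s7.npz')]
print(A[178:192,311:321].mean(1).round(),B[178:192,311:321].mean(1).round())
print(np.hypot(*(world(np.load('s7.npz'),315,184,.04)-world(np.load('s7.npz'),315,183,.04))[:2]))
"
```

```text
[47. 50. 52. 56. 70. 77. 64. 52. 49. 48. 46. 48. 47. 50.] [ 92.  95.  93.  96. 107. 116.  92.  79.  77.  76.  75.  73.  74.  76.]
0.003945316940710964
```

The edge is unchanged, so I'm handing in.

```bash
python3 -c "
from rig import *
print(hand_in())"
```

```text
the job is handed in; nothing more can be done
None
```

The shuttle was pressed down and slid home against the end stop, the bed sprang up behind it, and the arm let go and moved clear. The job is handed in at about 11.5 s; no verdict came back.

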